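# Release the clamp bolts, then draw the sprung dosing rod to its length mark and hold it

## Robot

A 6-joint arm with a two-finger parallel gripper is mounted at the origin on a cart in front of the work surface, level with it; the furniture and walls round the work are solid. World frame = base frame: x ahead of the robot, y to its left, z up, the work surface at z = 0. Lengths are in mm, angles in rad, forces in N, time in s.
With the tool pointing down it reaches from about 275 to 750 mm from the base axis. Payload 10.2 kg.
Tool frame: the origin (TCP) lies midway between the tips of the shut fingers; the grasp point (between the pads) lies 19 mm behind it; z points along the fingers, y is the line along which they close (so a half turn about z gives the same grasp; the last joint's range is limited). The gripper opens to 85 mm and grips with 20 to 120 N. Pads are 22 mm wide; open, the fingers measure 114 mm over their backs; the gripper's body (76 mm by 85 mm) begins 54 mm behind the grasp point. The pads swing forward as they close: fully open they stand 13 mm farther back than shut.
Start: joints at [-1.37, 0.313, 1.498, -0, 1.331, -0.223], TCP at [215.883, -478.566, 231.294] pointing down, gripper open.
Joint ranges: [-2.94, 2.94], [-0.97, 2.17], [0.19, 2.56], [-1.23, 4.37], [0.02, 3.11], [-2.88, 2.88]. Speed limits (rad/s): [2.39, 2.39, 3.01, 3.14, 3.14, 3.14].

## Interface

Orientations are given as a unit quaternion [w, x, y, z].
In Python, from rig import sense, capture, finish_job, find_in, place_of gives the robot as it stands. The module is installed in compiled form; this text tells all that it offers.
- The arm moves only by the shell command python3 -m jog 'ROWS' [FORCE]. ROWS is JSON, a list of rows, each an object of numbers: "tx", "ty", "tz": the shift along the tool's x, y, z in mm; "ax", "ay", "az": the turn, a rotation vector about the tool's x, y, z in rad; "jaw": the closure, from -1 (fully open) to 1 (shut), so that 0 is half open. In form: [{"tx": .., "ty": .., "tz": .., "ax": .., "ay": .., "az": .., "jaw": ..}, ...]. A call has 1 to 5 rows; each row shifts and turns the commanded pose from where the row before left it, along the tool's axes as they then stand; what a row does not reach is not made up. A row lasts 1/8 s, in which the tool goes at most 62.5 mm and 10.7 degrees, less where a joint would pass 70% of its speed; a pose out of reach is approached as far as the arm can. A call with a gripper value outside its range is refused whole. The fingers move at their own pace and stop on an object; FORCE is the grip in N (left out, the last holds). Time passes only in rows, so rows that do not move let the fingers close. It gives the time, the measured TCP pose, the force, the opening and the grip force at its end, in the units of the state.
- sense(): the state, without advancing time (a new reading comes with each control period).
- capture(name): name is "scene" or "top" or "wrist"; returns a dict with "color" (384x512x3 uint8, red, green, blue), "depth" (384x512 float32, mm along the optical axis (not along the pixel's ray), 0 where there is no reading), "fx", "fy", "cx", "cy" (pixels), "camera_from_world" (4x4, takes a point from world to camera coordinates); the wrist camera has in their place "mount" (4x4, takes a point from camera to tool coordinates, whose origin is the TCP and whose axes are the flange's). Camera axes: x right, y up, looking along -z (the intrinsics and any distortion apply to the point x, -y, -z); pixel columns grow to the right and rows downward; lengths in mm; the calibration is good to about 2 mm. A picture is of the moment at which its call begins: read the wrist's pose just before it.
- finish_job(): hands the job in; it is judged then, once.
Trained networks look in the newest picture that a camera, given by its name, has taken for a name from the list of things; names that differ only in an ending like _2 or _b are one class to them, and where a whole thing is asked for, a point or a joint stands for the part that bears it (a point fixed in the world has none). Each returns a list of dicts, best first, with "conf" (0 to 1); they miss things now and then, are a little off and sometimes report something else, mostly with a low value. They report only what shows in the picture. A call takes as long as a camera call.
- find_in(query, camera): "centre" ([column, row] in pixels, amid what is visible of it).
- place_of(query, camera): "centre" ([column, row] in pixels: a listed point, or the origin of a listed thing).
The state is a dict: "time_s": time; "joints": joint angles; "dq": joint speeds; "tau": joint torques, N m; "eef_pos": TCP position; "ee_rot": TCP orientation; "force": force on the tool from outside, world axes, zero at the start; "wrist_torque": the same for the moment, N m; "grip_width": opening from 0.0 (shut) to 1.0 (fully open); "grip_force": force on a finger pad.
Only numpy, scipy, OpenCV 4.12 (cv2) and the standard library are available. Lean on these libraries where they do the work, as an engineer would, in place of code of your own. Each camera call takes 0.05 s, during which the arm holds its last target. There are 200 camera calls.

## Task

Release the bench dispenser's rod by turning its three yellow clamp bolts anticlockwise to their end stops, in any order; only then take the upright red grip and draw the telescoping rod out against its spring until its black pointer is level with the white line on the green mark clip. Finish while still holding the rod there with the gripper, since it springs back when let go. Leave the bolts released and the other things on the table where they are.

Things in the scene. Friction and masses are not known exactly. Their poses are not given: they have to be found in the camera images.
- dispenser: Bench dispenser, fixed: grey front bed 14 mm thick, 185 x 100 mm, before an aluminium clamp block 70 mm deep (x), 230 mm wide (y), top 60 mm above the table, with three bolt knobs in a row along y, 85 mm apart. Origin on the table under the middle of the front face of the block; x points to its rear (the rod comes out towards -x), y left, z up. A clear barrel ends at x = +105 mm.
- mark_clip: The length mark: a small green clip block (12 x 12 x 12 mm) with a white line across its middle, sitting fixed on the white scale strip of the bed, to the right (-y) of the rod. Its place along the rod differs from run to run. Origin at the centre of its underside, on the white line; its x axis is parallel to the dispenser's x.
- draw_rod (a joint): Extension of the telescoping rod in m: 0 fully in, grows as it is drawn out along the dispenser's -x, hard stop at 0.110. An inner spring pulls it back in: 4.5 N at 0 plus 90 N/m, so about 10 N at 0.06; let go, it runs back in. The mark needs between 0.045 and 0.075.
- rod_grip (a point): Grip point of the red upright grip at the rod's outer end, on its middle, 80 mm above the table. The grip is a paddle 14 mm thick along the rod (x), 36 mm wide (y), its top 96 mm above the table and its foot 24 mm; with the rod in it stands 70 mm in front of the clamp block, so there is room for a finger in front of and behind it. Below 48 mm the rod tubes lie behind it. Axes as the dispenser's.
- rod_pointer (a point): Tip of the black pointer that sticks out to the right (-y) from the foot of the red grip, in the middle of the grip's thickness, 26 mm above the table. It is level with the mark when it and the white line of the clip are at the same place along the dispenser's x. Axes as the dispenser's.
- bolt_left (a joint): Angle of the left (+y of the dispenser) clamp bolt in rad: 0 fully tight, grows anticlockwise seen from above, end stop (fully released) at 1.40; starts between 0 and 0.3. Friction about 0.06 N m; it stays where it is left.
- bolt_left_grip (a point): Grip point of the left (+y of the dispenser) bolt knob, on its vertical axis, 93 mm above the table (35 mm behind the block's front face, y = +85 mm of the dispenser). The knob is a yellow bar 40 mm long, 12 mm thick, from 70 to 100 mm above the table, on a black round collar of 28 mm diameter. The point turns with it: its x axis runs along the bar, y across it (the way to pinch it), z up.
- bolt_mid (a joint): Angle of the middle clamp bolt in rad: 0 fully tight, grows anticlockwise seen from above, end stop (fully released) at 1.40; starts between 0 and 0.3. Friction about 0.06 N m; it stays where it is left.
- bolt_mid_grip (a point): Grip point of the middle bolt knob, on its vertical axis, 93 mm above the table (35 mm behind the block's front face, y = 0 mm of the dispenser). The knob is a yellow bar 40 mm long, 12 mm thick, from 70 to 100 mm above the table, on a black round collar of 28 mm diameter. The point turns with it: its x axis runs along the bar, y across it (the way to pinch it), z up.
- bolt_right (a joint): Angle of the right (-y of the dispenser) clamp bolt in rad: 0 fully tight, grows anticlockwise seen from above, end stop (fully released) at 1.40; starts between 0 and 0.3. Friction about 0.06 N m; it stays where it is left.
- bolt_right_grip (a point): Grip point of the right (-y of the dispenser) bolt knob, on its vertical axis, 93 mm above the table (35 mm behind the block's front face, y = -85 mm of the dispenser). The knob is a yellow bar 40 mm long, 12 mm thick, from 70 to 100 mm above the table, on a black round collar of 28 mm diameter. The point turns with it: its x axis runs along the bar, y across it (the way to pinch it), z up.
- diluent_1: Bystander, loose, to be left alone: small bottle with blue cap, 33 mm across, 58 mm high, standing beside the dispenser. Origin at the centre of its underside.
- diluent_2: Bystander, loose, to be left alone: second small bottle with blue cap, 33 mm across, 58 mm high. Origin at the centre of its underside.
- vial_box: Bystander, loose, to be left alone: open carton of vials with pink caps, 57 x 133 x 48 mm, to the right of the rod. Origin at the centre of its underside.
- forceps: Bystander, loose, to be left alone: steel tweezers, 15 x 131 x 9 mm, lying on the left. Origin at the centre of its underside.
- pen_black: Bystander, loose, to be left alone: black felt marker, 10 x 137 x 12 mm, lying at the right. Origin at the centre of its underside.

How it is judged (in metres and radians):
On the way, in this order (a step that is already met when the one before it is completed fails the run):
1. all three clamp bolts are turned to their end stops (value of joint each of bolt_left, bolt_mid, bolt_right above 1.3 rad), for 0.2 s.
2. the rod is drawn out to the mark, held in the fingers (x of rod_pointer in the frame of mark_clip between -0.007 and 0.007 m and contact force between the fingers and draw_rod above 2 N), for 0.3 s.
At the end, for the whole second after the job is handed in: The pointer is within 7 mm of the clip's white line along the rod, the rod is still (under 10 mm/s) and held by the fingers (contact over 2 N), and all three bolts are still within 0.1 rad of their end stops (over 1.3 rad) (all of step 1 and all of step 2 and velocity of joint draw_rod between -0.01 and 0.01 m/s); the arm keeps its last pose, push and grip.
It fails at once if the rod is drawn out by more than 12 mm before all three bolts are released (value of joint draw_rod above 0.012 m and not (value of joint each of bolt_left, bolt_mid, bolt_right above 1.3 rad)).
It fails at once if another thing on the table is pushed more than 30 mm from its place (distance of any of diluent_1, diluent_2, vial_box, forceps, pen_black from where it was at the start of the episode above 0.03 m).
It also fails if it takes over 72 s, if anything falls off the work surface, if the arm or the gripper's body presses on something with over 40 N, if the wrist force passes 120 N, or if a joint passes its speed limit or range.

## Working session

There is one attempt and no reset: what is moved stays moved. The work goes in short steps, Python scripts to look and compute and a shell command to move; the robot and the scene stay as the last step left them, time stands still between calls to the robot, and variables do not carry over. Pictures are saved under pics/ and viewed, at most 11 in all, crops included, and the job is handed in when it is done.

```bash
mkdir -p pics
cat > h.py <<'E'
import numpy as np, cv2
from rig import sense, capture, find_in, place_of
from scipy.spatial.transform import Rotation as R
def T_tool():
    s=sense(); q=s["ee_rot"]; T=np.eye(4); T[:3,:3]=R.from_quat([q[1],q[2],q[3],q[0]]).as_matrix(); T[:3,3]=s["eef_pos"]; return T
def snap(cam,fn=None):
    T=T_tool(); c=capture(cam)
    c["wfc"]= T@np.array(c["mount"]) if cam=="wrist" else np.linalg.inv(np.array(c["camera_from_world"]))
    if fn: cv2.imwrite("pics/"+fn,cv2.cvtColor(c["color"],cv2.COLOR_RGB2BGR))
    return c
def ray(c,px):
    d=np.array([(px[0]-c["cx"])/c["fx"],-(px[1]-c["cy"])/c["fy"],-1.0]); return c["wfc"][:3,3], c["wfc"][:3,:3]@d
def at_z(c,px,z):
    o,d=ray(c,px); return o+d*(z-o[2])/d[2]
E
python3 - <<'E'
from h import *
s=sense(); print({k:np.round(v,3) for k,v in s.items()}); print(T_tool().round(3))
Z=dict(dispenser=0,mark_clip=0,rod_grip=80,rod_pointer=26,bolt_left_grip=93,bolt_mid_grip=93,bolt_right_grip=93,diluent_1=0,vial_box=0,forceps=0,pen_black=0)
for cam in("top","scene"):
    c=snap(cam,cam+".png")
    print(cam, c["wfc"].round(2)[:3].tolist(), c["fx"], c["cx"],c["cy"], [k for k in c])
    for q,z in Z.items():
        for r in place_of(q,cam)[:3]:
            print(q,r["centre"],round(r["conf"],2),at_z(c,r["centre"],z).round(1))
E
```

```text
{'time_s': np.float64(0.0), 'joints': array([-1.37 ,  0.313,  1.498, -0.   ,  1.331, -0.223]), 'dq': array([ 0.001,  0.001, -0.   , -0.   , -0.   , -0.003]), 'tau': array([-1.0000e-03, -4.1226e+01, -2.5975e+01, -0.0000e+00,  4.0000e-03,
        0.0000e+00]), 'eef_pos': array([ 215.808, -478.315,  230.74 ]), 'ee_rot': array([-0.001,  0.978,  0.21 , -0.   ]), 'force': array([0.181, 0.112, 0.478]), 'wrist_torque': array([-0.035, -0.045,  0.035]), 'grip_force': np.float64(0.0), 'grip_width': np.float64(1.0)}
[[ 9.12000e-01  4.11000e-01 -0.00000e+00  2.15808e+02]
 [ 4.11000e-01 -9.12000e-01  1.00000e-03 -4.78315e+02]
 [ 0.00000e+00 -1.00000e-03 -1.00000e+00  2.30740e+02]
 [ 0.00000e+00  0.00000e+00  0.00000e+00  1.00000e+00]]
top [[0.01, 0.99, -0.12, 372.95], [-1.0, 0.01, -0.02, -14.31], [-0.02, 0.12, 0.99, 1333.95]] 357.53868780327383 253.25747124802828 187.40328696492435 ['color', 'depth', 'fx', 'fy', 'cx', 'cy', 'camera_from_world', 'wfc']
dispenser [201.5, 179.8] 0.67 [566.1 208.8   0. ]
rod_grip [199.4, 194.8] 0.44 [500.8 201.3  80. ]
rod_pointer [208.4, 198.1] 0.56 [494.4 177.   26.
[... 757 characters left out ...]
8.7, 243.9] 0.73 [574.2 190.5   0. ]
dispenser [262.3, 232.5] 0.54 [447.8  57.2   0. ]
mark_clip [248.2, 252.8] 0.42 [433.6 168.7   0. ]
rod_grip [211.1, 229.2] 0.86 [508.1 224.6  80. ]
rod_pointer [223.2, 238.2] 0.73 [507.  171.6  26. ]
bolt_left_grip [161.9, 225.3] 0.59 [615.5 282.7  93. ]
bolt_mid_grip [183.8, 210.3] 0.66 [615.1 190.5  93. ]
bolt_right_grip [206.4, 200.1] 0.6 [595.4 110.8  93. ]
diluent_1 [186.0, 276.9] 0.6 [516.6 330.4   0. ]
diluent_1 [207.6, 288.0] 0.58 [446.7 343.2   0. ]
diluent_1 [246.9, 251.4] 0.24 [439.8 164.2   0. ]
vial_box [260.2, 232.9] 0.55 [452.1  61.9   0. ]
forceps [138.0, 280.2] 0.45 [610.8 393.5   0. ]
pen_black [289.1, 169.2] 0.51 [ 571.3 -421.1    0. ]
```

View pics/scene.png

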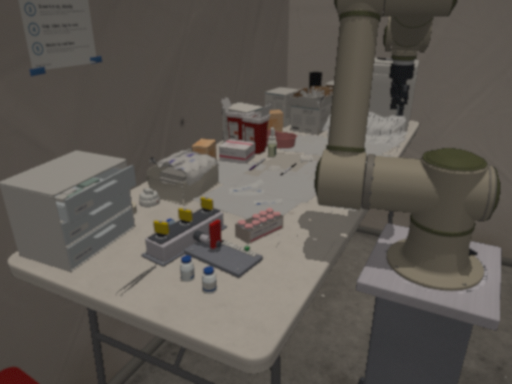

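```bash
python3 -c "
import cv2
i=cv2.imread('pics/top.png')[130:250,130:290]
cv2.imwrite('pics/topc.png',cv2.resize(i,None,fx=5,fy=5,interpolation=2)[:600,:800])"
```

```text
(no output)
```

View pics/topc.png

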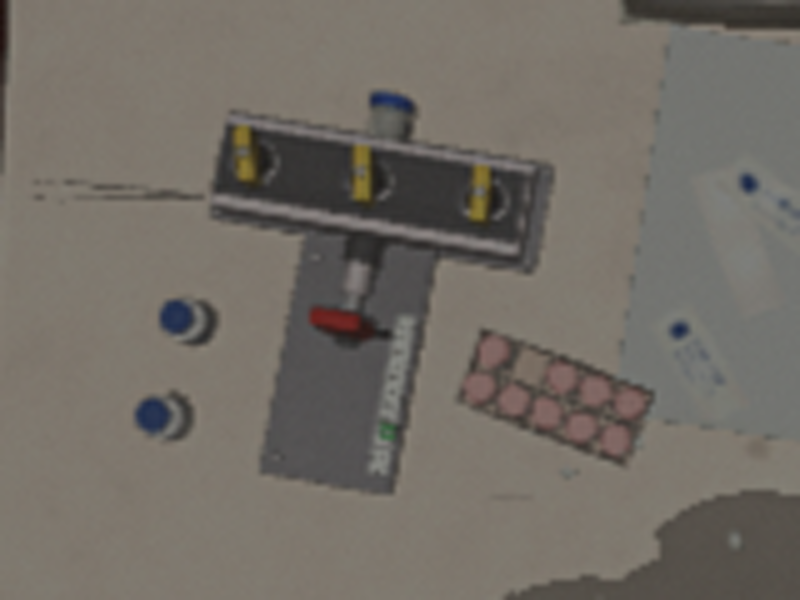

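The top crop shows the bars at about (245,152), (362,172) and (480,193), the red grip at (340,322), and the green clip at (388,432). The dispenser is yawed by about -0.17 rad. I'll move above it for a closer look.

```bash
python3 -m jog '[{"tx":39.4,"ty":-34.6,"tz":-7,"jaw":-1},{"tx":39.4,"ty":-34.6,"tz":-7,"jaw":-1},{"tx":39.4,"ty":-34.6,"tz":-7,"jaw":-1},{"tx":39.4,"ty":-34.6,"tz":-7,"jaw":-1},{"tx":39.4,"ty":-34.6,"tz":-7,"jaw":-1}]' 30
python3 -m jog '[{"tx":39.4,"ty":-34.6,"tz":-7,"jaw":-1},{"tx":39.4,"ty":-34.6,"tz":-7,"jaw":-1},{"tx":39.4,"ty":-34.6,"tz":-7,"jaw":-1},{"tx":39.4,"ty":-34.6,"tz":-7,"jaw":-1},{"tx":39.4,"ty":-34.6,"tz":-7,"jaw":-1}]'
python3 -m jog '[{"tx":39.4,"ty":-34.6,"tz":-7,"jaw":-1},{"tx":39.4,"ty":-34.6,"tz":-7,"jaw":-1},{"tx":39.4,"ty":-34.6,"tz":-7,"jaw":-1},{"tx":39.4,"ty":-34.6,"tz":-7,"jaw":-1}]'
python3 -m jog '[{"az":0.17,"jaw":-1},{"az":0.17,"jaw":-1},{"az":0.12,"jaw":-1},{"jaw":-1}]'
python3 - <<'E'
from h import *
c=snap("wrist","w1.png"); print(np.array(c["mount"]).round(2).tolist(),c["fx"]); print(T_tool().round(2).tolist())
Z=dict(mark_clip=0,rod_grip=80,rod_pointer=26,bolt_left_grip=93,bolt_mid_grip=93,bolt_right_grip=93,diluent_1=0)
for q,z in Z.items():
    for r in place_of(q,"wrist")[:2]: print(q,np.round(r["centre"],1),round(r["conf"],2),at_z(c,r["centre"],z).round(1))
E
```

```text
[[-0.0, 0.95, 0.3, 76.63], [1.0, 0.0, 0.0, -0.14], [0.0, 0.3, -0.95, -142.43], [0.0, 0.0, 0.0, 1.0]] 302.67501620955386
[[0.91, 0.41, 0.0, 215.88], [0.41, -0.91, -0.0, -478.59], [0.0, 0.0, -1.0, 231.31], [0.0, 0.0, 0.0, 1.0]]schema error: expected keys tx, ty, tz, ax, ay, az, jaw
schema error: expected keys tx, ty, tz, ax, ay, az, jaw
schema error: expected keys tx, ty, tz, ax, ay, az, jaw
schema error: expected keys tx, ty, tz, ax, ay, az, jaw
```

View pics/w1.png

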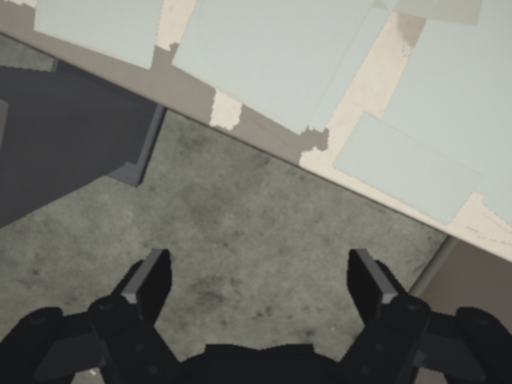

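The view is bare floor, because the rows were refused for missing keys. I'll send them again with all the keys.

```bash
python3 -m jog '[{"tx":39.4,"ty":-34.6,"tz":-7,"ax":0,"ay":0,"az":0,"jaw":-1},{"tx":39.4,"ty":-34.6,"tz":-7,"ax":0,"ay":0,"az":0,"jaw":-1},{"tx":39.4,"ty":-34.6,"tz":-7,"ax":0,"ay":0,"az":0,"jaw":-1},{"tx":39.4,"ty":-34.6,"tz":-7,"ax":0,"ay":0,"az":0,"jaw":-1},{"tx":39.4,"ty":-34.6,"tz":-7,"ax":0,"ay":0,"az":0,"jaw":-1}]' 30
python3 -m jog '[{"tx":39.4,"ty":-34.6,"tz":-7,"ax":0,"ay":0,"az":0,"jaw":-1},{"tx":39.4,"ty":-34.6,"tz":-7,"ax":0,"ay":0,"az":0,"jaw":-1},{"tx":39.4,"ty":-34.6,"tz":-7,"ax":0,"ay":0,"az":0,"jaw":-1},{"tx":39.4,"ty":-34.6,"tz":-7,"ax":0,"ay":0,"az":0,"jaw":-1},{"tx":39.4,"ty":-34.6,"tz":-7,"ax":0,"ay":0,"az":0,"jaw":-1}]'
python3 -m jog '[{"tx":39.4,"ty":-34.6,"tz":-7,"ax":0,"ay":0,"az":0,"jaw":-1},{"tx":39.4,"ty":-34.6,"tz":-7,"ax":0,"ay":0,"az":0,"jaw":-1},{"tx":39.4,"ty":-34.6,"tz":-7,"ax":0,"ay":0,"az":0,"jaw":-1},{"tx":39.4,"ty":-34.6,"tz":-7,"ax":0,"ay":0,"az":0,"jaw":-1}]'
python3 -m jog '[{"tx":0,"ty":0,"tz":0,"ax":0,"ay":0,"az":0.17,"jaw":-1},{"tx":0,"ty":0,"tz":0,"ax":0,"ay":0,"az":0.17,"jaw":-1},{"tx":0,"ty":0,"tz":0,"ax":0,"ay":0,"az":0.12,"jaw":-1},{"tx":0,"ty":0,"tz":0,"ax":0,"ay":0,"az":0,"jaw":-1}]'
python3 - <<'E'
from h import *
c=snap("wrist","w2.png"); print(T_tool().round(3).tolist())
Z=dict(mark_clip=0,rod_grip=80,rod_pointer=26,bolt_left_grip=93,bolt_mid_grip=93,bolt_right_grip=93,diluent_1=0)
for q,z in Z.items():
    for r in place_of(q,"wrist")[:2]: print(q,np.round(r["centre"],1),round(r["conf"],2),at_z(c,r["centre"],z).round(1))
hsv=cv2.cvtColor(c["color"],cv2.COLOR_RGB2HSV)
def blobs(lo,hi,z,n):
    m=cv2.inRange(hsv,lo,hi); k,l,st,ce=cv2.connectedComponentsWithStats(m)
    for i in np.argsort(-st[1:,4])[:n]+1:
        v,u=np.nonzero(l==i); P=np.array([at_z(c,p,z) for p in zip(u,v)])[:,:2]; m0=P.mean(0); w,V=np.linalg.eigh(np.cov((P-m0).T)) if len(P)>3 else (0,np.eye(2))
        print(lo,st[i,4],ce[i].round(1),m0.round(1),"ang",round(float(np.arctan2(V[1,1],V[0,1])),3),np.sqrt(w*12).round(1))
blobs((20,120,60),(35,255,255),100,4); blobs((45,100,40),(80,255,255),12,2)
E
```

```text
time_s: 2.22
eef_pos: [324.7, -238.3, 266.7]
ee_rot: [0.0, 0.978, 0.21, 0.0]
force: [0.9, 0.3, 0.3]
grip_width: 0.998
grip_force: 0.0
time_s: 2.85
eef_pos: [433.2, 0.6, 301.8]
ee_rot: [0.0, 0.978, 0.21, 0.0]
force: [-0.3, -1.4, -0.1]
grip_width: 1.0
grip_force: 0.0
time_s: 3.35
eef_pos: [519.9, 191.6, 329.6]
ee_rot: [0.0, 0.978, 0.21, 0.0]
force: [-0.6, -1.7, 0.1]
grip_width: 1.002
grip_force: 0.0
time_s: 3.85
eef_pos: [519.5, 189.9, 329.3]
ee_rot: [-0.0, 1.0, -0.018, -0.0]
force: [-0.5, 0.4, -0.4]
grip_width: 0.998
grip_force: 0.0
[[0.999, -0.034, -0.0, 519.473], [-0.034, -0.999, -0.0, 189.816], [-0.0, 0.0, -1.0, 329.271], [0.0, 0.0, 0.0, 1.0]]
mark_clip [267.4 202.7] 0.5 [429.1 179.2   0. ]
rod_grip [244.7 171.3] 0.75 [502.7 209.3  80. ]
rod_pointer [265.4 163.9] 0.8 [500.1 180.8  26. ]
bolt_left_grip [179.   80.4] 0.55 [618.  280.1  93. ]
bolt_mid_grip [253.3  86.3] 0.84 [608.2 193.2  93. ]
bolt_right_grip [321.1  97.3] 0.79 [592.9 112.9  93. ]
bolt_right_grip [255.4  86.3] 0.7 [608.2 190.7  93. ]
diluent_1 [167.3 204.7] 0.74 [431.6 344.9   0. ]
diluent_1 [171.5 156.3] 0.67 [512.  327.9   0. ]
(20, 120, 60) 469 [181.3  76.9] [621.1 275.3] ang -2.977 [16.5 40.6]
(20, 120, 60) 408 [321.5  95.8] [594.5 113.9] ang 3.085 [15.6 39.8]
(20, 120, 60) 332 [251.8  86.2] [608.  194.8] ang -3.104 [12.8 40.6]
(45, 100, 40) 18 [265.8 205.9] [427.9 182. ] ang 1.465 [ 4.7 10.2]
(45, 100, 40) 1 [267. 211.] [419.1 180.4] ang 1.571 0.0
```

View pics/w2.png

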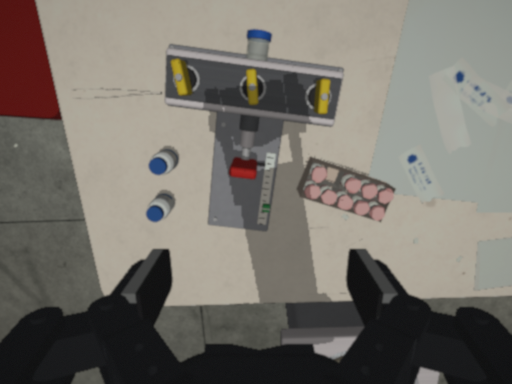

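The wrist view shows the bars at (181,77), (252,86) and (322,96), the red grip at (243,169), the clip at (266,206), and the bottles on the left. I'll start with the right bolt.

```bash
python3 -m jog '[{"tx":26,"ty":25,"tz":0,"ax":0,"ay":0,"az":0.01,"jaw":0},{"tx":26,"ty":25,"tz":30,"ax":0,"ay":0,"az":0,"jaw":0},{"tx":26,"ty":25,"tz":50,"ax":0,"ay":0,"az":0,"jaw":0},{"tx":0,"ty":0,"tz":50,"ax":0,"ay":0,"az":0,"jaw":0},{"tx":0,"ty":0,"tz":40,"ax":0,"ay":0,"az":0,"jaw":0}]'
python3 -m jog '[{"tx":0,"ty":0,"tz":0,"ax":0,"ay":0,"az":0,"jaw":0}]'
cat >> h.py <<'E'
def bars(c):
    T=T_tool(); hsv=cv2.cvtColor(c["color"],cv2.COLOR_RGB2HSV)
    m=cv2.inRange(hsv,(20,120,60),(35,255,255)); k,l,st,ce=cv2.connectedComponentsWithStats(m)
    for i in np.argsort(-st[1:,4])[:3]+1:
        if st[i,4]<60: continue
        v,u=np.nonzero(l==i); P=np.array([at_z(c,p,100) for p in zip(u,v)])[:,:2]
        r=cv2.minAreaRect(P.astype(np.float32)); m0=P.mean(0); w,V=np.linalg.eigh(np.cov((P-m0).T)); a=np.arctan2(V[1,1],V[0,1]); a=(a+np.pi/2)%np.pi-np.pi/2
        d=T[:2,:2].T@(np.array(r[0])-T[:2,3])
        print("bar",st[i,4],"world",m0.round(1),"rect",np.round(r[0],1),np.round(r[1],1),"ang",round(a,3),"tool dxy",d.round(1))
    print("TCP",T[:3,3].round(1),"yaw",np.arctan2(T[1,0],T[0,0]).round(3))
E
python3 - <<'E'
from h import *
c=snap("wrist","w3.png"); bars(c)
for r in place_of("bolt_right_grip","wrist")[:2]: print(np.round(r["centre"],1),round(r["conf"],2),at_z(c,r["centre"],93).round(1))
E
```

```text
time_s: 4.88
eef_pos: [593.8, 111.1, 157.0]
ee_rot: [-0.0, 1.0, -0.023, -0.001]
force: [1.1, 0.6, 0.8]
grip_width: 0.498
grip_force: 0.0
time_s: 5.0
eef_pos: [592.9, 111.5, 156.9]
ee_rot: [0.0, 1.0, -0.023, -0.003]
force: [-0.2, -0.1, 0.7]
grip_width: 0.502
grip_force: 0.0
bar 2287 world [625.3 266.8] rect [624. 267.] [38.9 32.3] ang -0.151 tool dxy [  22.6 -156.7]
bar 1527 world [612.6 188.8] rect [611.1 189. ] [43.1 21.6] ang -0.084 tool dxy [ 13.3 -78.2]
bar 876 world [600.  110.6] rect [598.7 110.6] [11.9 44.5] ang -0.058 tool dxy [4.6 0.7]
TCP [594.2 111.5 159.5] yaw -0.046
[256.9 208.1] 0.96 [592.3 112.8  93. ]
```

View pics/w3.png

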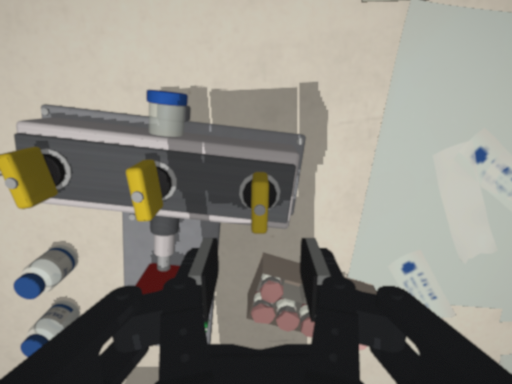

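The bar top is centred under the tool at (260,203), between the fingers at columns 210 and 305. I'll descend, pinch and turn.

```bash
python3 -m jog '[{"tx":0,"ty":0,"tz":41,"ax":0,"ay":0,"az":0.01,"jaw":0},{"tx":0,"ty":0,"tz":40,"ax":0,"ay":0,"az":0,"jaw":0},{"tx":0,"ty":0,"tz":0,"ax":0,"ay":0,"az":0,"jaw":1},{"tx":0,"ty":0,"tz":0,"ax":0,"ay":0,"az":0,"jaw":1},{"tx":0,"ty":0,"tz":0,"ax":0,"ay":0,"az":0,"jaw":1}]' 30
python3 -m jog '[{"tx":0,"ty":0,"tz":0,"ax":0,"ay":0,"az":0,"jaw":1},{"tx":0,"ty":0,"tz":0,"ax":0,"ay":0,"az":-0.1,"jaw":1}]'
```

```text
time_s: 5.72
eef_pos: [595.5, 111.2, 81.0]
ee_rot: [0.0, 1.0, -0.028, 0.002]
force: [-0.3, -2.6, 6.3]
grip_width: 0.131
grip_force: 35.2
time_s: 5.98
eef_pos: [595.5, 111.3, 81.0]
ee_rot: [0.0, 1.0, 0.023, 0.002]
force: [-1.1, -3.2, 8.1]
grip_width: 0.128
grip_force: 35.4
```

```bash
python3 -m jog '[{"tx":0,"ty":0,"tz":-3,"ax":0,"ay":0,"az":-0.17,"jaw":1},{"tx":0,"ty":0,"tz":0,"ax":0,"ay":0,"az":-0.17,"jaw":1},{"tx":0,"ty":0,"tz":0,"ax":0,"ay":0,"az":-0.17,"jaw":1},{"tx":0,"ty":0,"tz":0,"ax":0,"ay":0,"az":-0.17,"jaw":1},{"tx":0,"ty":0,"tz":0,"ax":0,"ay":0,"az":-0.17,"jaw":1}]'
python3 -m jog '[{"tx":0,"ty":0,"tz":0,"ax":0,"ay":0,"az":-0.17,"jaw":1},{"tx":0,"ty":0,"tz":0,"ax":0,"ay":0,"az":-0.17,"jaw":1}]'
python3 -c "
from h import *
T=T_tool();print(np.arctan2(T[1,0],T[0,0]),sense()['wrist_torque'],sense()['force'])"
```

```text
time_s: 6.6
eef_pos: [595.0, 111.6, 81.2]
ee_rot: [0.0, 0.901, 0.434, 0.001]
force: [7.0, -0.8, -13.0]
grip_width: 0.133
grip_force: 32.5
time_s: 6.85
eef_pos: [594.8, 111.7, 81.2]
ee_rot: [0.0, 0.814, 0.581, 0.001]
force: [6.7, -0.0, -12.7]
grip_width: 0.132
grip_force: 32.6
1.2390549982609504 [ 0.01287164 -0.93302193 -0.04850572] [ 6.67940593e+00 -8.01143008e-03 -1.26546336e+01]
```

```bash
python3 -m jog '[{"tx":0,"ty":0,"tz":0,"ax":0,"ay":0,"az":-0.04,"jaw":1},{"tx":0,"ty":0,"tz":0,"ax":0,"ay":0,"az":-0.04,"jaw":1}]'
python3 -c "
from h import *
T=T_tool();print(np.arctan2(T[1,0],T[0,0]),sense()['wrist_torque'],sense()['force'])"
python3 -m jog '[{"tx":0,"ty":0,"tz":0,"ax":0,"ay":0,"az":-0.04,"jaw":1},{"tx":0,"ty":0,"tz":0,"ax":0,"ay":0,"az":-0.04,"jaw":1}]'
python3 -c "
from h import *
T=T_tool();print(np.arctan2(T[1,0],T[0,0]),sense()['wrist_torque'],sense()['force'])"
```

```text
time_s: 7.1
eef_pos: [594.9, 111.6, 81.2]
ee_rot: [0.0, 0.792, 0.61, 0.001]
force: [5.6, -0.8, -11.0]
grip_width: 0.129
grip_force: 49.6
1.3127099229241526 [-0.03776081 -0.97047121 -1.18723769] [  5.5984616   -0.77534664 -10.95977418]
time_s: 7.35
eef_pos: [594.5, 110.7, 81.4]
ee_rot: [0.0, 0.767, 0.641, -0.0]
force: [3.3, -2.7, -9.6]
grip_width: 0.131
grip_force: 82.9
1.3919383192746557 [-0.55825451 -0.30920795 -1.27342924] [ 3.32690462 -2.65489674 -9.59267382]
```

```bash
python3 -m jog '[{"tx":0,"ty":0,"tz":0,"ax":0,"ay":0,"az":0,"jaw":0},{"tx":0,"ty":0,"tz":0,"ax":0,"ay":0,"az":0,"jaw":0},{"tx":0,"ty":0,"tz":-40,"ax":0,"ay":0,"az":0,"jaw":0},{"tx":0,"ty":0,"tz":-40,"ax":0,"ay":0,"az":0,"jaw":0},{"tx":42.5,"ty":-1.5,"tz":0,"ax":0,"ay":0,"az":0,"jaw":0}]' 30
python3 -m jog '[{"tx":42.5,"ty":-1.5,"tz":0,"ax":0,"ay":0,"az":0,"jaw":0},{"tx":0,"ty":0,"tz":0,"ax":0,"ay":0,"az":0.17,"jaw":0},{"tx":0,"ty":0,"tz":0,"ax":0,"ay":0,"az":0.17,"jaw":0},{"tx":0,"ty":0,"tz":0,"ax":0,"ay":0,"az":0.17,"jaw":0},{"tx":0,"ty":0,"tz":0,"ax":0,"ay":0,"az":0.17,"jaw":0}]'
python3 -m jog '[{"tx":0,"ty":0,"tz":0,"ax":0,"ay":0,"az":0.17,"jaw":0},{"tx":0,"ty":0,"tz":0,"ax":0,"ay":0,"az":0.17,"jaw":0},{"tx":0,"ty":0,"tz":0,"ax":0,"ay":0,"az":0.17,"jaw":0},{"tx":0,"ty":0,"tz":0,"ax":0,"ay":0,"az":0.17,"jaw":0},{"tx":0,"ty":0,"tz":0,"ax":0,"ay":0,"az":0,"jaw":0}]'
python3 - <<'E'
from h import *
c=snap("wrist","w4.png"); bars(c)
for r in place_of("bolt_mid_grip","wrist")[:2]: print(np.round(r["centre"],1),round(r["conf"],2),at_z(c,r["centre"],93).round(1))
E
```

```text
time_s: 7.98
eef_pos: [602.1, 152.8, 165.9]
ee_rot: [0.002, 0.768, 0.641, 0.003]
force: [0.4, 0.3, -0.2]
grip_width: 0.5
grip_force: 0.0
time_s: 8.6
eef_pos: [606.3, 196.1, 162.1]
ee_rot: [-0.0, 0.938, 0.347, 0.001]
force: [0.1, 0.1, -0.6]
grip_width: 0.496
grip_force: 0.0
time_s: 9.22
eef_pos: [606.3, 196.0, 162.0]
ee_rot: [-0.0, 1.0, 0.018, 0.001]
force: [-0.3, 0.2, -0.3]
grip_width: 0.496
grip_force: 0.0
bar 1446 world [626.1 273.2] rect [624.7 273.3] [42.1 21.1] ang 0.036 tool dxy [ 21.3 -76.6]
bar 1137 world [600.2 117.1] rect [599.5 116. ] [49.  17.6] ang 1.13 tool dxy [-9.8 79.6]
bar 861 world [613.1 195.1] rect [611.4 195. ] [45.4 12.2] ang 0.036 tool dxy [5.1 1.1]
TCP [606.3 196.  161.9] yaw 0.037
[258.3 208. ] 0.85 [604.2 196.4  93. ]
```

View pics/w4.png

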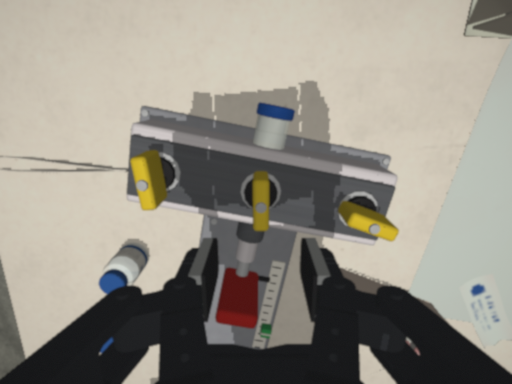

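The right bar at (368,222) is now turned crosswise. The middle bar is centred at (261,200) and aligned with the tool, so I'll pinch and turn it.

```bash
python3 -m jog '[{"tx":0,"ty":0,"tz":40,"ax":0,"ay":0,"az":0,"jaw":0},{"tx":0,"ty":0,"tz":40,"ax":0,"ay":0,"az":0,"jaw":0},{"tx":0,"ty":0,"tz":0,"ax":0,"ay":0,"az":0,"jaw":1},{"tx":0,"ty":0,"tz":0,"ax":0,"ay":0,"az":0,"jaw":1},{"tx":0,"ty":0,"tz":0,"ax":0,"ay":0,"az":0,"jaw":1}]' 30
python3 -m jog '[{"tx":0,"ty":0,"tz":0,"ax":0,"ay":0,"az":0,"jaw":1},{"tx":0,"ty":0,"tz":0,"ax":0,"ay":0,"az":-0.174,"jaw":1},{"tx":0,"ty":0,"tz":0,"ax":0,"ay":0,"az":-0.174,"jaw":1},{"tx":0,"ty":0,"tz":0,"ax":0,"ay":0,"az":-0.174,"jaw":1},{"tx":0,"ty":0,"tz":0,"ax":0,"ay":0,"az":-0.174,"jaw":1}]'
python3 -m jog '[{"tx":0,"ty":0,"tz":0,"ax":0,"ay":0,"az":-0.174,"jaw":1},{"tx":0,"ty":0,"tz":0,"ax":0,"ay":0,"az":-0.174,"jaw":1},{"tx":0,"ty":0,"tz":0,"ax":0,"ay":0,"az":-0.174,"jaw":1},{"tx":0,"ty":0,"tz":0,"ax":0,"ay":0,"az":-0.05,"jaw":1},{"tx":0,"ty":0,"tz":0,"ax":0,"ay":0,"az":-0.05,"jaw":1}]'
python3 -c "
from h import *
T=T_tool();print(np.arctan2(T[1,0],T[0,0]),sense()['wrist_torque'],sense()['force'])"
```

```text
time_s: 9.95
eef_pos: [606.7, 195.2, 82.6]
ee_rot: [0.0, 1.0, 0.017, 0.001]
force: [-0.9, -4.7, -1.9]
grip_width: 0.131
grip_force: 34.5
time_s: 10.58
eef_pos: [607.0, 194.1, 82.6]
ee_rot: [0.001, 0.933, 0.359, 0.0]
force: [0.1, -11.2, -2.8]
grip_width: 0.127
grip_force: 34.6
time_s: 11.2
eef_pos: [607.7, 193.5, 82.7]
ee_rot: [0.002, 0.781, 0.625, 0.001]
force: [2.5, -12.9, -0.5]
grip_width: 0.137
grip_force: 63.5
1.3501153866567797 [-2.20369777 -0.39955965 -1.64350061] [  2.49011801 -12.91979237  -0.5124927 ]
```

```bash
python3 -m jog '[{"tx":0,"ty":0,"tz":0,"ax":0,"ay":0,"az":0,"jaw":0},{"tx":0,"ty":0,"tz":0,"ax":0,"ay":0,"az":0,"jaw":0},{"tx":0,"ty":0,"tz":-40,"ax":0,"ay":0,"az":0,"jaw":0},{"tx":0,"ty":0,"tz":-40,"ax":0,"ay":0,"az":0,"jaw":0},{"tx":41.5,"ty":-2,"tz":0,"ax":0,"ay":0,"az":0,"jaw":0}]' 30
python3 -m jog '[{"tx":41.5,"ty":-2,"tz":0,"ax":0,"ay":0,"az":0,"jaw":0},{"tx":0,"ty":0,"tz":0,"ax":0,"ay":0,"az":0.174,"jaw":0},{"tx":0,"ty":0,"tz":0,"ax":0,"ay":0,"az":0.174,"jaw":0},{"tx":0,"ty":0,"tz":0,"ax":0,"ay":0,"az":0.174,"jaw":0},{"tx":0,"ty":0,"tz":0,"ax":0,"ay":0,"az":0.174,"jaw":0}]'
python3 -m jog '[{"tx":0,"ty":0,"tz":0,"ax":0,"ay":0,"az":0.174,"jaw":0},{"tx":0,"ty":0,"tz":0,"ax":0,"ay":0,"az":0.174,"jaw":0},{"tx":0,"ty":0,"tz":0,"ax":0,"ay":0,"az":0.174,"jaw":0},{"tx":0,"ty":0,"tz":0,"ax":0,"ay":0,"az":0,"jaw":0}]'
python3 - <<'E'
from h import *
c=snap("wrist","w5.png"); bars(c)
for r in place_of("bolt_left_grip","wrist")[:2]: print(np.round(r["centre"],1),round(r["conf"],2),at_z(c,r["centre"],93).round(1))
E
```

```text
time_s: 11.82
eef_pos: [615.1, 236.1, 166.2]
ee_rot: [0.002, 0.781, 0.625, 0.003]
force: [0.2, 0.1, -0.2]
grip_width: 0.499
grip_force: 0.0
time_s: 12.45
eef_pos: [620.2, 278.2, 162.0]
ee_rot: [-0.0, 0.948, 0.32, 0.0]
force: [-0.9, -0.2, 1.8]
grip_width: 0.5
grip_force: 0.0
time_s: 12.95
eef_pos: [620.3, 278.1, 161.9]
ee_rot: [-0.0, 0.998, 0.068, 0.0]
force: [0.2, 0.1, -0.9]
grip_width: 0.499
grip_force: 0.0
bar 1125 world [613.6 200.9] rect [612.9 200.1] [50.2 17. ] ang 1.134 tool dxy [-18.   76.1]
bar 1065 world [601.2 124.2] rect [600.3 122.3] [59.6 15.1] ang 1.167 tool dxy [-41.2 151.5]
bar 847 world [626.8 279.4] rect [625.3 279.1] [43.9 12.1] ang 0.136 tool dxy [ 5.2 -0.4]
TCP [620.3 278.  161.8] yaw 0.138
[257.1 201.7] 0.72 [622.9 279.8  93. ]
```

View pics/w5.png

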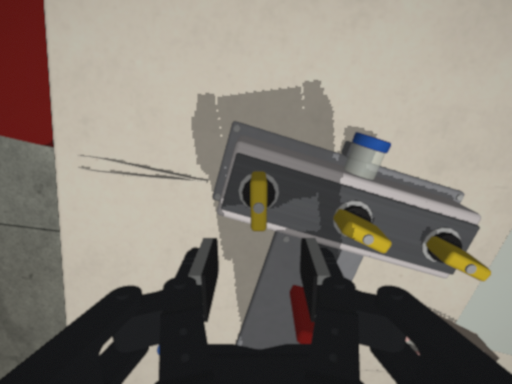

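The left bar at (259,200) is centred and aligned, and the other two bars lie turned crosswise. I'll turn this last one.

```bash
python3 -m jog '[{"tx":0,"ty":0,"tz":40,"ax":0,"ay":0,"az":0,"jaw":0},{"tx":0,"ty":0,"tz":40,"ax":0,"ay":0,"az":0,"jaw":0},{"tx":0,"ty":0,"tz":0,"ax":0,"ay":0,"az":0,"jaw":1},{"tx":0,"ty":0,"tz":0,"ax":0,"ay":0,"az":0,"jaw":1},{"tx":0,"ty":0,"tz":0,"ax":0,"ay":0,"az":0,"jaw":1}]' 30
python3 -m jog '[{"tx":0,"ty":0,"tz":0,"ax":0,"ay":0,"az":0,"jaw":1},{"tx":0,"ty":0,"tz":0,"ax":0,"ay":0,"az":-0.174,"jaw":1},{"tx":0,"ty":0,"tz":0,"ax":0,"ay":0,"az":-0.174,"jaw":1},{"tx":0,"ty":0,"tz":0,"ax":0,"ay":0,"az":-0.174,"jaw":1},{"tx":0,"ty":0,"tz":0,"ax":0,"ay":0,"az":-0.174,"jaw":1}]'
python3 -m jog '[{"tx":0,"ty":0,"tz":0,"ax":0,"ay":0,"az":-0.174,"jaw":1},{"tx":0,"ty":0,"tz":0,"ax":0,"ay":0,"az":-0.174,"jaw":1},{"tx":0,"ty":0,"tz":0,"ax":0,"ay":0,"az":-0.06,"jaw":1},{"tx":0,"ty":0,"tz":0,"ax":0,"ay":0,"az":-0.06,"jaw":1},{"tx":0,"ty":0,"tz":0,"ax":0,"ay":0,"az":-0.06,"jaw":1}]'
python3 -c "
from h import *
T=T_tool();print(np.arctan2(T[1,0],T[0,0]),sense()['wrist_torque'],sense()['force'])"
```

```text
time_s: 13.68
eef_pos: [620.7, 278.4, 82.7]
ee_rot: [-0.001, 0.998, 0.067, 0.001]
force: [-0.1, 4.4, -3.9]
grip_width: 0.128
grip_force: 34.9
time_s: 14.3
eef_pos: [621.2, 277.6, 82.7]
ee_rot: [0.0, 0.914, 0.406, 0.001]
force: [1.9, 1.5, -1.5]
grip_width: 0.127
grip_force: 35.2
time_s: 14.92
eef_pos: [621.7, 277.4, 82.8]
ee_rot: [0.001, 0.779, 0.627, 0.002]
force: [3.0, 0.6, -1.5]
grip_width: 0.134
grip_force: 66.5
1.3566263595429402 [ 0.38595033 -0.57560569 -1.70012358] [ 2.96209567  0.56283365 -1.49967381]
```

```bash
python3 -m jog '[{"tx":0,"ty":0,"tz":0,"ax":0,"ay":0,"az":0,"jaw":0},{"tx":0,"ty":0,"tz":0,"ax":0,"ay":0,"az":0,"jaw":0},{"tx":0,"ty":0,"tz":-40,"ax":0,"ay":0,"az":0,"jaw":0},{"tx":0,"ty":0,"tz":-40,"ax":0,"ay":0,"az":0,"jaw":0},{"tx":-30,"ty":-33.5,"tz":0,"ax":0,"ay":0,"az":0,"jaw":0}]' 30
python3 -m jog '[{"tx":-30,"ty":-33.5,"tz":0,"ax":0,"ay":0,"az":0,"jaw":0},{"tx":-30,"ty":-33.5,"tz":0,"ax":0,"ay":0,"az":0,"jaw":0},{"tx":0,"ty":0,"tz":0,"ax":0,"ay":0,"az":-0.055,"jaw":0},{"tx":0,"ty":0,"tz":0,"ax":0,"ay":0,"az":0,"jaw":0}]'
python3 - <<'E'
from h import *
d=np.array([.988,-.157])
for cam in("wrist","top"):
    c=snap(cam,cam+"6.png")
    hsv=cv2.cvtColor(c["color"],cv2.COLOR_RGB2HSV)
    for n,m,z in(("red",cv2.inRange(hsv,(0,150,50),(6,255,255))|cv2.inRange(hsv,(174,150,50),(180,255,255)),96),("green",cv2.inRange(hsv,(45,90,30),(80,255,255)),12)):
        k,l,st,ce=cv2.connectedComponentsWithStats(m)
        for i in np.argsort(-st[1:,4])[:2]+1:
            v,u=np.nonzero(l==i); P=np.array([at_z(c,p,z) for p in zip(u,v)])[:,:2]; r=cv2.minAreaRect(P.astype(np.float32)); s=P@d
            print(cam,n,st[i,4],ce[i].round(1),"rect",np.round(r[0],1),np.round(r[1],1),"s",s.min().round(1),s.max().round(1))
    for q,z in dict(rod_grip=80,rod_pointer=26,mark_clip=0).items():
        for r in place_of(q,cam)[:2]:
            p=at_z(c,r["centre"],z); print(cam,q,np.round(r["centre"],1),round(r["conf"],2),p.round(1),"s",(p[:2]@d).round(1))
    if cam=="top": bars(c)
E
```

```text
time_s: 15.55
eef_pos: [583.9, 256.1, 165.2]
ee_rot: [0.002, 0.778, 0.628, 0.004]
force: [0.6, 0.3, -0.8]
grip_width: 0.497
grip_force: 0.0
time_s: 16.05
eef_pos: [503.2, 210.9, 161.9]
ee_rot: [0.0, 0.761, 0.649, 0.0]
force: [0.6, 0.4, 0.2]
grip_width: 0.503
grip_force: 0.0
wrist red 969 [260.7 195.8] rect [504.9 219.6] [45.8 12.3] s 458.2 470.6
wrist green 58 [194.1 219.4] rect [429.1 177.8] [12.6  5.2] s 393.1 398.7
wrist green 31 [186.6 219.8] rect [420.9 179.2] [12.5  3.1] s 386.0 389.8
wrist rod_grip [261.8 200.1] 0.77 [504.6 210.9  80. ] s 465.5
wrist rod_pointer [239.8 299.7] 0.4 [460.8  83.3  26. ] s 442.2
wrist mark_clip [193.4 217.3] 0.5 [425.1 176.    0. ] s 392.3
wrist mark_clip [262.  198.8] 0.31 [501.6 185.    0. ] s 466.6
top red 5269 [ 83.1 147.8] rect [666.2 620.9] [281.4 248.7] s 430.8 690.1
top red 14 [380.1 102.7] rect [ 836.6 -438.4] [26.   7.1] s 882.5 908.3
top green 1 [208. 215.] rect [433.  178.9] [0. 0.] s 399.7 399.7
TCP [503.2 211.  161.1] yaw 1.413
```

View pics/wrist6.png

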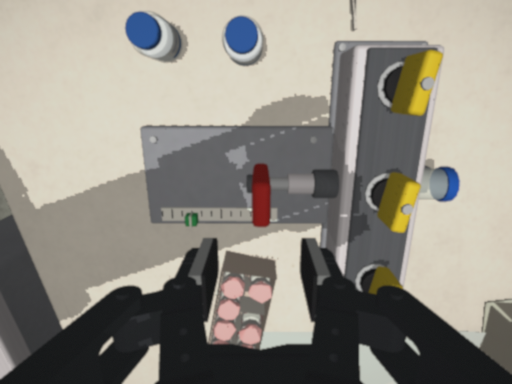

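The wrist view shows the paddle at columns 252–270, the clip at (191,219) with its white line at about column 190, and all three bars turned alike. The draw needed is about 72 mm. I'll descend and grasp the paddle.

```bash
python3 -m jog '[{"tx":0,"ty":0,"tz":35,"ax":0,"ay":0,"az":0,"jaw":0},{"tx":0,"ty":0,"tz":35,"ax":0,"ay":0,"az":0,"jaw":0},{"tx":0,"ty":0,"tz":30,"ax":0,"ay":0,"az":0,"jaw":0},{"tx":0,"ty":0,"tz":0,"ax":0,"ay":0,"az":0,"jaw":0},{"tx":0,"ty":0,"tz":0,"ax":0,"ay":0,"az":0,"jaw":1}]' 50
python3 -m jog '[{"tx":0,"ty":0,"tz":0,"ax":0,"ay":0,"az":0,"jaw":1},{"tx":0,"ty":0,"tz":0,"ax":0,"ay":0,"az":0,"jaw":1},{"tx":0,"ty":0,"tz":0,"ax":0,"ay":0,"az":0,"jaw":1}]'
```

```text
time_s: 17.08
eef_pos: [503.8, 211.1, 62.5]
ee_rot: [0.0, 0.761, 0.649, 0.001]
force: [0.5, -0.4, -0.4]
grip_width: 0.299
grip_force: 0.0
time_s: 17.45
eef_pos: [504.5, 211.0, 62.8]
ee_rot: [0.001, 0.761, 0.649, 0.002]
force: [4.1, -0.8, 7.1]
grip_width: 0.157
grip_force: 50.1
```

```bash
python3 -m jog '[{"tx":0,"ty":-14,"tz":0,"ax":0,"ay":0,"az":0,"jaw":1},{"tx":0,"ty":-14,"tz":0,"ax":0,"ay":0,"az":0,"jaw":1},{"tx":0,"ty":-14,"tz":0,"ax":0,"ay":0,"az":0,"jaw":1},{"tx":0,"ty":-14,"tz":0,"ax":0,"ay":0,"az":0,"jaw":1},{"tx":0,"ty":-14,"tz":0,"ax":0,"ay":0,"az":0,"jaw":1}]'
python3 -m jog '[{"tx":0,"ty":0,"tz":0,"ax":0,"ay":0,"az":0,"jaw":1},{"tx":0,"ty":0,"tz":0,"ax":0,"ay":0,"az":0,"jaw":1}]'
python3 - <<'E'
from h import *
d=np.array([.988,-.157]); T=T_tool(); print("TCP s",T[:2,3]@d)
c=snap("wrist","w7.png")
hsv=cv2.cvtColor(c["color"],cv2.COLOR_RGB2HSV)
for n,m,z in(("red",cv2.inRange(hsv,(0,150,40),(6,255,255))|cv2.inRange(hsv,(174,150,40),(180,255,255)),96),("green",cv2.inRange(hsv,(45,80,25),(80,255,255)),12)):
    k,l,st,ce=cv2.connectedComponentsWithStats(m)
    for i in np.argsort(-st[1:,4])[:2]+1:
        v,u=np.nonzero(l==i); P=np.array([at_z(c,p,z) for p in zip(u,v)])[:,:2]; s=P@d
        print(n,st[i,4],ce[i].round(1),P.mean(0).round(1),"s",s.min().round(1),s.max().round(1))
for cam in("wrist","scene"):
    if cam=="scene": c=snap("scene","s7.png")
    for q,z in dict(rod_grip=80,rod_pointer=26,mark_clip=0).items():
        for r in place_of(q,cam)[:2]:
            p=at_z(c,r["centre"],z); print(cam,q,np.round(r["centre"],1),round(r["conf"],2),p.round(1),"s",(p[:2]@d).round(1))
E
```

```text
time_s: 18.08
eef_pos: [436.3, 222.1, 62.8]
ee_rot: [0.002, 0.761, 0.649, 0.003]
force: [12.6, -0.7, 1.9]
grip_width: 0.156
grip_force: 49.3
time_s: 18.32
eef_pos: [436.4, 222.1, 62.8]
ee_rot: [0.002, 0.761, 0.649, 0.003]
force: [10.4, -1.1, 2.9]
grip_width: 0.157
grip_force: 49.5
TCP s 396.28540625422045
red 3387 [259. 261.] [437.2 235. ] s 388.5 402.0
wrist rod_grip [261.5 268. ] 0.67 [436.5 222.4  80. ] s 396.4
scene rod_grip [234.2 238.1] 0.86 [434.8 236.2  80. ] s 392.5
scene rod_grip [185.1 211.4] 0.68 [623.9 173.9  80. ] s 589.1
scene rod_pointer [244.7 248. ] 0.86 [432.8 188.5  26. ] s 398.0
scene mark_clip [247.7 250.9] 0.58 [439.1 161.1   0. ] s 408.5
```

View pics/w7.png

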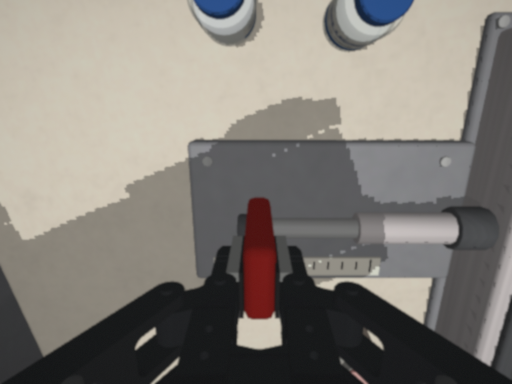

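The red paddle at (259,260) is held with the rod out. It hides the clip. By measurement about 4 mm remain.

```bash
python3 -m jog '[{"tx":0,"ty":-4,"tz":0,"ax":0,"ay":0,"az":0,"jaw":1},{"tx":0,"ty":0,"tz":0,"ax":0,"ay":0,"az":0,"jaw":1},{"tx":0,"ty":0,"tz":0,"ax":0,"ay":0,"az":0,"jaw":1}]'
python3 - <<'E'
from h import *
d=np.array([.988,-.157]); T=T_tool(); print("TCP s",T[:2,3]@d)
c=snap("scene"); cv2.imwrite("pics/s8.png",cv2.resize(cv2.cvtColor(c["color"],cv2.COLOR_RGB2BGR)[190:280,150:270],None,fx=6,fy=6,interpolation=cv2.INTER_CUBIC))
y=np.array([.157,.988])
# expected px of clip line (z 12) and pointer, for comparison with the picture
W=np.linalg.inv(c["wfc"])
for n,s in(("391.5",391.5),("tcp",float(T[:2,3]@d))):
    for z,l in((12,244),(26,244)):
        p=W@np.r_[d*s+y*l,z,1]; print(n,z,(c["cx"]+c["fx"]*p[0]/-p[2]).round(1),(c["cy"]+c["fy"]*p[1]/p[2]).round(1))
E
```

```text
time_s: 19.1
eef_pos: [432.6, 222.7, 62.8]
ee_rot: [0.002, 0.761, 0.649, 0.003]
force: [10.5, -1.9, 2.9]
grip_width: 0.159
grip_force: 49.5
TCP s 392.47438110180104
391.5 12 249.0 251.7
391.5 26 249.0 247.1
tcp 12 248.7 251.6
tcp 26 248.7 247.0
```

View pics/s8.png

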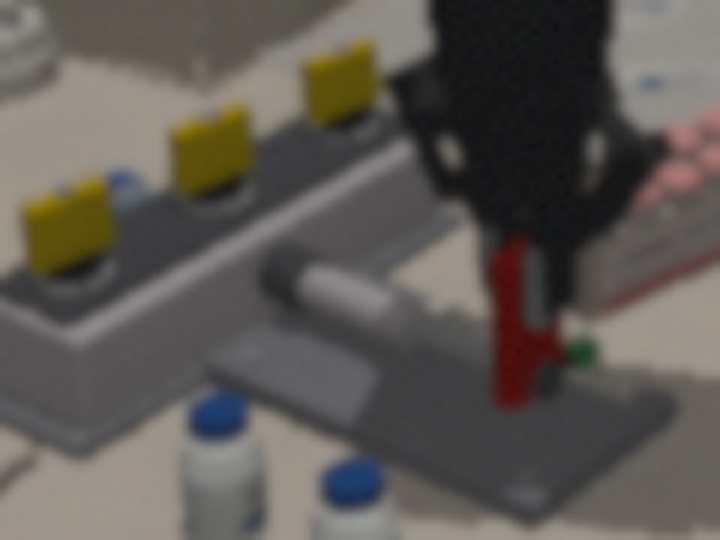

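In the scene crop the clip at (580,352) is just beside the pointer at the paddle's foot. I had projected the clip at z = 12, but it sits on the 14 mm bed, so its top is at z ≈ 26. I'll recompute with that height and cross-check against the first scene and wrist pictures.

Run:
```python
from h import *
d=np.array([.988,-.157]); y=np.array([.157,.988])
c=snap("scene"); W=np.linalg.inv(c["wfc"])
def proj(s,l,z):
    p=W@np.r_[d*s+y*l,z,1]; return np.round([c["cx"]+c["fx"]*p[0]/-p[2],c["cy"]+c["fy"]*p[1]/p[2]],1)
print("TCP s",T_tool()[:2,3]@d)
for f in("scene.png","s7.png",None):
    im=cv2.imread("pics/"+f) if f else cv2.cvtColor(c["color"],cv2.COLOR_RGB2BGR)
    hsv=cv2.cvtColor(im,cv2.COLOR_BGR2HSV)[190:280,150:270]
    for n,m in(("green",cv2.inRange(hsv,(45,80,20),(85,255,255))),("red",cv2.inRange(hsv,(0,140,40),(6,255,255))|cv2.inRange(hsv,(174,140,40),(180,255,255)))):
        k,l,st,ce=cv2.connectedComponentsWithStats(m)
        i=np.argmax(st[1:,4])+1; print(f,n,st[i],(ce[i]+[150,190]).round(1))
for s in(390,395,400): print(s,proj(s,243,20))
print("paddle in / now centre of +y,-x faces", proj(465.3,288,60), proj(392.5,288,60), "foot +y edge -x", proj(392.5-7,306,24),"top +y edges",proj(385.5,306,96),proj(399.5,306,96))
print("bed front corners", [proj(608*.988-194*.157-35-185,288+k,14) for k in(50,-50)])
```

```text
TCP s 392.46694142956943
scene.png green [96 57  3  3  6] [246.8 248.2]
scene.png red [ 60  30  10  28 224] [214.5 232.5]
s7.png green [96 57  3  4  7] [246.9 248.4]
s7.png red [ 81  39  11  28 147] [234.1 244.1]
None green [96 58  2  3  5] [246.6 248.8]
None red [ 82  39  12  29 159] [235.6 244. ]
390 [249.7 249.1]
395 [248.2 248.5]
400 [246.6 247.9]
paddle in / now centre of +y,-x faces [215.3 234. ] [237.7 242.8] foot +y edge -x [235.7 259.4] top +y edges [235. 234.] [230.4 232.2]
bed front corners [array([239. , 273.9]), array([263.5, 255.2])]
```

```bash
python3 -m jog '[{"tx":0,"ty":3.3,"tz":0,"ax":0,"ay":0,"az":0,"jaw":1},{"tx":0,"ty":0,"tz":0,"ax":0,"ay":0,"az":0,"jaw":1},{"tx":0,"ty":0,"tz":0,"ax":0,"ay":0,"az":0,"jaw":1},{"tx":0,"ty":0,"tz":0,"ax":0,"ay":0,"az":0,"jaw":1},{"tx":0,"ty":0,"tz":0,"ax":0,"ay":0,"az":0,"jaw":1}]'
python3 - <<'E'
from h import *
d=np.array([.988,-.157]); print("TCP s",T_tool()[:2,3]@d)
c=snap("scene"); cv2.imwrite("pics/s9.png",cv2.resize(cv2.cvtColor(c["color"],cv2.COLOR_RGB2BGR)[220:270,215:275],None,fx=10,fy=10,interpolation=cv2.INTER_CUBIC))
E
```

```text
time_s: 19.82
eef_pos: [436.0, 222.2, 62.8]
ee_rot: [0.002, 0.761, 0.649, 0.003]
force: [10.8, -0.5, 2.2]
grip_width: 0.159
grip_force: 49.4
TCP s 395.90769857054505
```

View pics/s9.png

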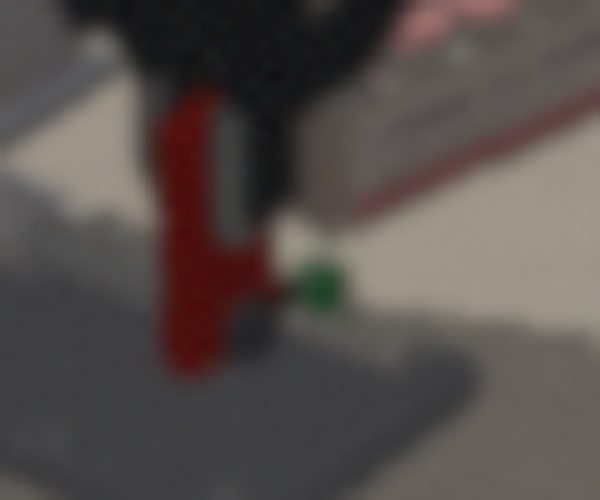

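The crop shows the black pointer at (285,295) running straight into the clip at (322,285), so it is level with the line. I'm handing in.

```bash
python3 -c "
from rig import finish_job
print(finish_job())"
```

```text
the job is handed in; nothing more can be done
None
```

I handed the job in with all three bolts turned to their end stops and the rod held in the gripper at the green mark: pointer within about 2 mm of the line by my measurements, 19.8 s on the clock; the verdict was not shown.

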